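# Set the cold-water valve of the scoop-rinsing well half open

## Robot

A 6-joint arm with a two-finger parallel gripper is mounted at the origin on a cart in front of the work surface, level with it; the furniture and walls round the work are solid. World frame = base frame: x ahead of the robot, y to its left, z up, the work surface at z = 0. Lengths are in m, angles in degrees, forces in N, time in s.
With the tool pointing down it reaches from about 0.25 to 0.725 m from the base axis. Payload 9.7 kg.
Tool frame: the origin (TCP) lies on the centre line of the jaws, within the pads' length; the fingertips stand bot.nose_length ahead of it and the grasp point (between the pads) lies 11 mm behind it (bot.nose_length is the distance from the TCP to the fingertips, in m); z points along the fingers, y is the line along which they close (so a half turn about z gives the same grasp; the last joint's range is limited). The gripper opens to 85 mm and grips with 20 to 120 N. Pads are 22 mm wide; open, the fingers measure 114 mm over their backs; the gripper's body (76 mm by 85 mm) begins 54 mm behind the grasp point. The pads swing forward as they close: fully open they stand 13 mm farther back than shut.
Start: joints at [-65.947, 4.979, 10.078, 95.1, 0, 90], TCP at [0.224, -0.502, 0.239] pointing down, gripper open.
Joint ranges: [-179.16, 179.16], [-48.56, 103.87], [-65.8, 70.77], [-126.05, 130.52], [-82.76, 87.17], [-180, 180]. Speed limits (degrees/s): [127.2, 127.2, 147.25, 180, 180, 180].

## Interface

Orientations are given as [roll, pitch, yaw] about the fixed x, y, z axes, in that order (R = Rz(yaw) Ry(pitch) Rx(roll)).
In Python, from workcell import bot gives the robot as it stands. The module is installed in compiled form; this text tells all that it offers.
- The arm moves only by the shell command python3 -m inch 'ROWS' [OPENING] [FORCE]. ROWS is JSON, a list of rows, each a list of 4 numbers: the shift along the world's x, y, z in cm, then the turn about the world's z in degrees. A call has exactly 8 rows; each row is the pose to reach, as a shift and turn from the pose commanded when the call began; what a row does not reach only later rows make up. A row lasts 1/8 s, in which the tool goes at most 62.5 mm and 10.7 degrees, less where a joint would pass 70% of its speed; a pose out of reach is approached as far as the arm can. A call with a gripper value outside its range is refused whole. OPENING is the finger opening in cm, from 0 to 8.54, set as the call begins (- or left out, the last holds). The fingers move at their own pace and stop on an object; FORCE is the grip in N (left out, the last holds). Time passes only in rows, so rows that repeat a pose let the fingers close, or fill a call up. It gives the time, the measured TCP pose, the force, the opening and the grip force at its end, in the units of the state.
- bot.get_obs(): the state, without advancing time (a new reading comes with each control period).
- bot.camera(name): name is "scene" or "side" or "wrist"; returns a dict with "img" (480x640x3 uint8, red, green, blue), "fovy" (degrees; the focal length in pixels is half the picture's height over the tangent of half this angle, whatever the lens; pixels are square), "cx", "cy" (the principal point, pixels), "R" (3x3) and "t" (3): a world point X has camera coordinates R X + t; the wrist camera has in their place "mount" (4x4, takes a point from camera to tool coordinates, whose origin is the TCP and whose axes are the flange's). Camera axes: x right, y down, z forward; pixel columns grow to the right and rows downward; lengths in m; the calibration is good to about 2 mm. The wrist camera is an equidistant fisheye: a pixel r from the principal point sees the ray r / f radians off the axis. A picture is of the moment at which its call begins: read the wrist's pose just before it. There is no depth.
- bot.job_done(): hands the job in; it is judged then, once.
Trained networks look in a picture, given as the dict that the camera call returned (one of the last four; its "shot" number tells which), for a name from the list of things; names that differ only in an ending like _2 or _b are one class to them, and where a whole thing is asked for, a point or a joint stands for the part that bears it (a point fixed in the world has none). Each returns a list of dicts, best first, with "score" (0 to 1); they miss things now and then, are a little off and sometimes report something else, mostly with a low value. They report only what shows in the picture. A call takes as long as a camera call. They do not tell look-alikes from the thing itself.
- bot.find_in(thing, picture): "point" ([column, row] in pixels, amid what is visible of it).
- bot.landmark_of(thing, picture): "point" ([column, row] in pixels: a listed point, or the origin of a listed thing).
The state is a dict: "time": time; "q": joint angles; "qd": joint speeds; "joint_efforts": joint torques, N m; "ee_pos": TCP position; "tcp_rot": TCP orientation; "wrist_force": force on the tool from outside, world axes, zero at the start; "torque": the same for the moment, N m; "opening": finger opening in m; "grasp_force": force on a finger pad.
Only numpy, scipy, OpenCV 4.12 (cv2) and the standard library are available. Lean on these libraries where they do the work, as an engineer would, in place of code of your own. Each camera call takes 0.05 s, during which the arm holds its last target. There are 200 camera calls.

## Task

Before the desserts are portioned, the scoop-rinsing well needs a moderate flow of cold water: turn the blue-handled cold-water valve to half open, so that its pointer stands at the green mark at 45 degrees, and let go. Leave the red-handled hot-water valve as it is set, and do not shift the loose custard cup that stands by itself on the worktop.

Things in the scene. Friction and masses are not known exactly. Their poses are not given: they have to be found in the camera images.
- cold_grip (a point): Centre of the blue wing handle (cold water), on its upright turning axis, 124 mm above the worktop. The handle is an upright bar 64 mm long along x, 14 mm thick along y, 28 mm tall (z 110 to 138 mm); z is up. Its +x end is the pointer: small nose reaching 43 mm from the axis, white line on top. Nothing but a thin stem between it and the dial (radius 46 mm, top 91 mm up).
- cold_handle (a joint): Opening angle of the blue handle, rad: 0 closed (black mark, pointer square to the pipe), 0.785 half open (green mark on the white dial), 1.571 fully open (black mark, along the pipe). Grows turning anticlockwise seen from above; starts at 0 to 0.4. Friction about 0.12 N m; it stays where it is left. Valve body fixed to the worktop: steel pipe arch 135 mm long.
- hot_tip (a point): Tip of the pointer nose of the red wing handle (hot water), 43 mm from that handle's turning axis, 116 mm above the worktop; +x points from the axis to the tip, z is up. Valve of the same shape as the blue one; the two stand side by side in either order, each turned its own way. It may stand at any opening and must stay so.
- custard_cup: Loose paper cup of set custard, about 59 mm across and 46 mm tall, standing on the worktop to the right of the valves; origin at the centre of its underside.
Mind the look-alikes: they are no part of the job. Leave any turquoise look-alike of the part that bears cold_grip alone.

How it is judged (in metres and radians):
At the end, for the whole second after the job is handed in: The blue handle rests between 35 and 55 degrees of opening (45 plus or minus 10), released; the red handle's pointer tip is within 8 mm (about 10 degrees) of where it started; the custard cup is within 20 mm of where it stood (value of joint cold_handle between 0.611 and 0.96 rad and velocity of joint cold_handle between -0.05 and 0.05 rad/s and distance of hot_tip from where it was at the start of the episode below 0.008 m and distance of custard_cup from where it was at the start of the episode below 0.02 m); the robot touches nothing.
It fails at once if the red hot-water valve was turned (pointer tip more than 8 mm from its start) (distance of hot_tip from where it was at the start of the episode above 0.008 m).
It fails at once if the custard cup was shifted by more than 20 mm or tipped over (distance of custard_cup from where it was at the start of the episode above 0.02 m or angle between custard_cup's own z axis and vertical above 0.5 rad).
It also fails if it takes over 32 s, if anything falls off the work surface, if the arm or the gripper's body presses on something with over 40 N, if the wrist force passes 120 N, or if a joint passes its speed limit or range.

## Working session

There is one attempt and no reset: what is moved stays moved. The work goes in short steps, Python scripts to look and compute and a shell command to move; the robot and the scene stay as the last step left them, time stands still between calls to the robot, and variables do not carry over. Pictures are saved under pics/ and viewed, at most 10 in all, crops included, and the job is handed in when it is done.

```bash
mkdir -p pics; cat > h.py <<'E'
import numpy as np,cv2
from workcell import bot
def ray(c,p):
    f=240/np.tan(np.radians(c['fovy'])/2); R=np.array(c['R']);t=np.array(c['t'])
    d=R.T@np.array([(p[0]-c['cx'])/f,(p[1]-c['cy'])/f,1]); return -R.T@t,d
def atz(c,p,z):
    o,d=ray(c,p); return o+d*(z-o[2])/d[2]
def proj(c,X):
    f=240/np.tan(np.radians(c['fovy'])/2); v=np.array(c['R'])@X+np.array(c['t']); return v[:2]/v[2]*f+[c['cx'],c['cy']]
E
python3 - <<'E'
from h import *
ims=[]
for n in ('scene','side'):
    c=bot.camera(n); cv2.imwrite(f'pics/{n}.png',c['img'][:,:,::-1]); print(n,-np.array(c['R']).T@c['t'])
    for th,z in (('cold_grip',.124),('hot_tip',.116),('custard_cup',0)):
        for d in bot.landmark_of(th,c): print(th,np.round(d['point']),round(d['score'],2),np.round(atz(c,d['point'],z),3))
print(bot.get_obs(),bot.nose_length)
E
```

```text
scene [0.05853957 0.7426707  0.71923545]
cold_grip [216. 288.] 0.7 [0.663 0.219 0.124]
cold_grip [344. 216.] 0.6 [ 0.608 -0.158  0.124]
hot_tip [292. 271.] 0.58 [0.583 0.08  0.116]
custard_cup [399. 235.] 0.6 [ 0.546 -0.343  0.   ]
side [0.33983412 0.65320156 0.74388326]
cold_grip [235. 309.] 0.68 [0.657 0.227 0.124]
cold_grip [334. 199.] 0.67 [ 0.599 -0.154  0.124]
hot_tip [302. 273.] 0.7 [0.58  0.094 0.116]
hot_tip [368. 201.] 0.39 [ 0.522 -0.187  0.116]
custard_cup [371. 205.] 0.74 [ 0.542 -0.327  0.   ]
{'time': 0.4, 'q': array([-6.59471314e+01,  4.98347416e+00,  1.00726349e+01,  9.50989831e+01,
       -8.34102115e-04,  8.99999816e+01]), 'qd': array([-0.08493745, -0.05900603,  0.05973878, -0.0420381 , -0.07277986,
        0.03176066]), 'joint_efforts': array([ 5.33392013e-04, -5.19501185e+01,  4.64382005e+01,  3.42851163e-03,
       -3.08257825e-05, -2.28979263e-05]), 'ee_pos': array([ 0.2241543 , -0.50222102,  0.23919023]), 'tcp_rot': array([-1.79990178e+02,  8.34098941e-04,  2.40528872e+01]), 'wrist_force': array([-0.83220322,  0.32083781,  0.33089665]), 'torque': array([-0.01941975,  0.01101693,  0.00736208]), 'grasp_force': 0.0, 'opening': 0.08539509949787764} 0.008
```

View pics/scene.png

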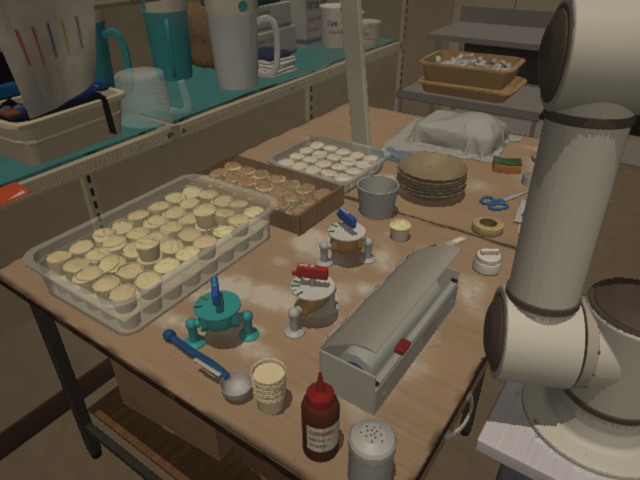

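View pics/side.png

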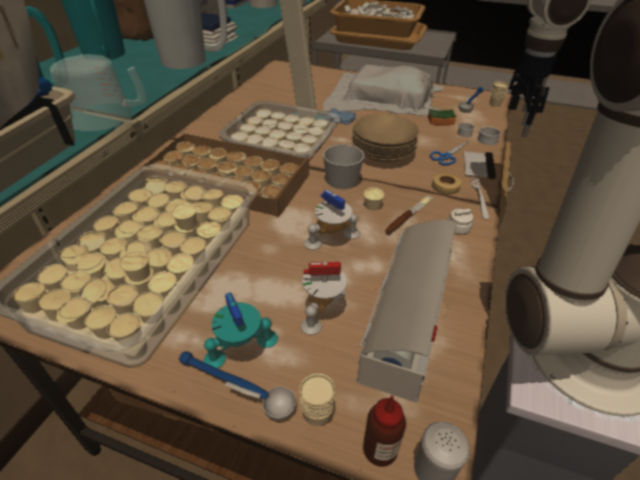

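Candidates for the blue handle: scene (344,216), a blue bar on a white dial with a steel pipe; and scene (216,288), a blue bar on a turquoise valve, which is the look-alike. The red one at (310,272) is the hot valve. I choose (344,216). The custard cup is at (399,230), and a grey pot stands behind it at (378,197). One close crop to check.

```bash
python3 - <<'E'
from h import *
a=cv2.imread('pics/scene.png')[180:280,290:420]; b=cv2.imread('pics/side.png')[140:260,290:400]
a=cv2.resize(a,(520,400),interpolation=3);b=cv2.resize(b,(0,0),fx=2.54,fy=2.54,interpolation=3)
b=cv2.resize(b,(280,306)); o=np.zeros((400,800,3),np.uint8);o[:,:520]=a;o[:306,520:]=b
cv2.imwrite('pics/crop.png',o)
A=bot.camera('scene');B=bot.camera('side')
def tri(p,q):
    (o1,d1),(o2,d2)=ray(A,p),ray(B,q)
    s=np.linalg.lstsq(np.c_[d1,-d2],o2-o1,rcond=None)[0]; return (o1+s[0]*d1+o2+s[1]*d2)/2
print(tri((344,216),(334,199)),tri((399,235),(371,205)))
print('pot rim z~.1',[atz(A,p,0) for p in((378,216),)],[atz(B,p,0) for p in((343,186),)])
E
```

```text
[ 0.5887999  -0.12552974  0.14678644] [ 0.54125966 -0.32760331  0.00509691]
pot rim z~.1 [array([ 0.64349982, -0.40322651,  0.        ])] [array([ 0.64624338, -0.38840935,  0.        ])]
```

View pics/crop.png

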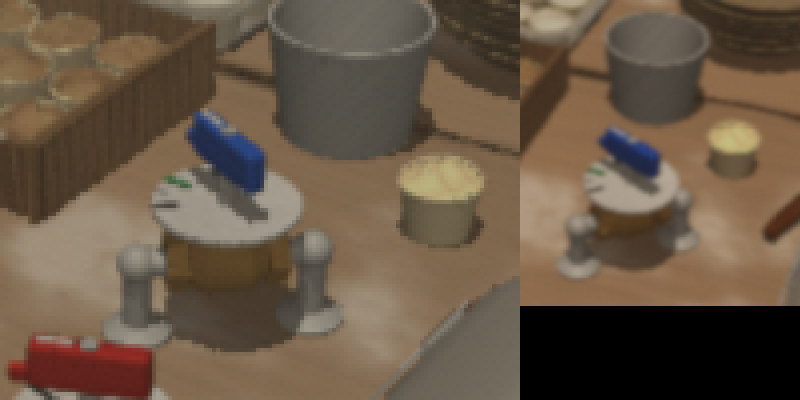

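The crop confirms it: a blue handle on a white dial with brass and steel below. The pointer (white line) is at its upper-left end, crop (200,120). The green mark is at (178,182) and the fully-open black mark at (165,204).

```bash
python3 - <<'E'
from h import *
A=bot.camera('scene')
P=lambda u,v,z:atz(A,(290+u/4,180+v/4),z)
c=P(228,203,.091)
ang=lambda v:np.degrees(np.arctan2(v[1],v[0]))
for n,p in(('green',(178,182)),('black',(165,204))):print(n,ang(P(*p,.091)-c))
a=P(200,118,.138);b=P(258,158,.138);print(c,a,b,(a+b)/2,ang(a-b),np.linalg.norm(a-b))
E
```

```text
green -5.991187367122879
black 35.89284377665242
[ 0.5960515  -0.15305989  0.091     ] [ 0.62175146 -0.16047563  0.138     ] [ 0.56812516 -0.13859715  0.138     ] [ 0.59493831 -0.14953639  0.138     ] -22.1945023736648 0.057917601198012814
```

```bash
python3 -m inch '[[0,0,5,0],[3,3,8,-5],[8,8,9,-12],[12,12,9,-20],[16,16,9,-27],[20,20,9,-34],[24,23,9,-40],[28,26,9,-45]]' 8.5; python3 -m inch '[[3,2,0,0],[6,5,0,0],[9,8,-2,0],[9,9,-3,0],[9,9,-3,0],[9,9,-3,0],[9,9,-3,0],[9,9,-3,0]]'
python3 - <<'E'
from h import *
o=bot.get_obs();c=bot.camera('wrist');cv2.imwrite('pics/w1.png',c['img'][:,:,::-1]);print(o['ee_pos'],o['tcp_rot'],c['fovy'],c['cx'],c['cy'],np.round(c['mount'],3))
print(bot.landmark_of('cold_grip',c),bot.find_in('cold_grip',c))
E
```

```text
time: 1.55
ee_pos: [0.5054, -0.2409, 0.3295]
tcp_rot: [180.0, -0.0, -21.1]
wrist_force: [-0.0, -1.1, -0.4]
opening: 0.0851
grasp_force: 0.0
time: 2.55
ee_pos: [0.5845, -0.1825, 0.2998]
tcp_rot: [-178.7, -0.0, -17.9]
wrist_force: [-0.0, 0.0, 0.2]
opening: 0.085
grasp_force: 0.0
[ 0.58446195 -0.18248452  0.29977168] [-1.78656353e+02 -1.49014051e-02 -1.78894094e+01] 65.70646984690485 318.6962634835401 235.33845684904648 [[ 0.    -0.96  -0.279  0.072]
 [ 1.     0.    -0.001  0.001]
 [ 0.001 -0.279  0.96  -0.134]
 [ 0.     0.     0.     1.   ]]
[{'point': [289.9, 208.8], 'score': 0.83}] [{'point': [3.9, 250.6], 'score': 0.84}, {'point': [288.5, 206.2], 'score': 0.72}, {'point': [458.8, 191.7], 'score': 0.48}]
```

View pics/w1.png

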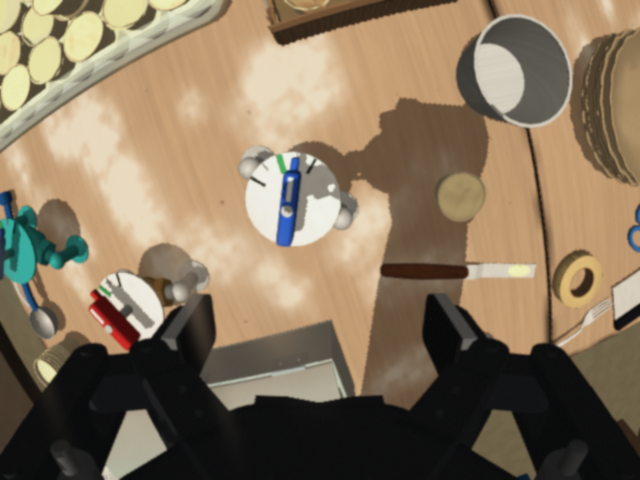

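```bash
cat >> h.py <<'E'
from scipy.spatial.transform import Rotation as Ro
def watz(c,o,p,z):
    f=240/np.tan(np.radians(c['fovy'])/2); u=np.array([p[0]-c['cx'],p[1]-c['cy']]); r=np.linalg.norm(u);t=r/f
    d=np.r_[u/r*np.sin(t),np.cos(t)]; M=np.array(c['mount']); R=Ro.from_euler('xyz',o['tcp_rot'],degrees=True).as_matrix()
    P=R@M[:3,3]+o['ee_pos']; D=R@M[:3,:3]@d; return P+D*(z-P[2])/D[2]
ang=lambda v:np.degrees(np.arctan2(v[1],v[0]))
E
python3 - <<'E'
from h import *
o=bot.get_obs();c=bot.camera('wrist');print(o['q'],o['ee_pos'],o['tcp_rot'])
W=lambda p,z:watz(c,o,p,z)
dc=W((293,199),.091);print('dial',dc)
for p in((313,162),(281,163),(257,181)):print(ang(W(p,.091)-dc))
a,b=W((295.5,160),.138),W((285,243),.138)
print(a,b,ang(a-b),np.linalg.norm(a-b)); print('grip',W((290,208.8),.124))
for th,z in(('hot_tip',.116),('custard_cup',0)):print(th,[(d,W(d['point'],z)) for d in bot.landmark_of(th,c)])
i=cv2.resize(c['img'][130:270,210:380,::-1],None,fx=4,fy=4,interpolation=3);cv2.imwrite('pics/w2.png',i)
E
```

```text
[-17.93018193  16.11081656  29.71384015 103.62031316   1.34492543
 179.94355811] [ 0.5844736  -0.18228648  0.29948333] [-1.78655058e+02  1.59648007e-02 -1.78737556e+01]
dial [ 0.60027129 -0.15744521  0.091     ]
-46.36386744054102
-0.3744332078350727
44.95682495231966
[ 0.63672206 -0.17638276  0.138     ] [ 0.57397975 -0.14587467  0.138     ] -25.93107567746354 0.06976633032140905
grip [ 0.59792772 -0.15712551  0.124     ]
hot_tip [({'point': [90.2, 289.4], 'score': 0.57}, array([0.58249565, 0.08752393, 0.116     ]))]
custard_cup [({'point': [451.3, 189.3], 'score': 0.91}, array([ 0.54177842, -0.33145222,  0.        ]))]
```

View pics/w2.png

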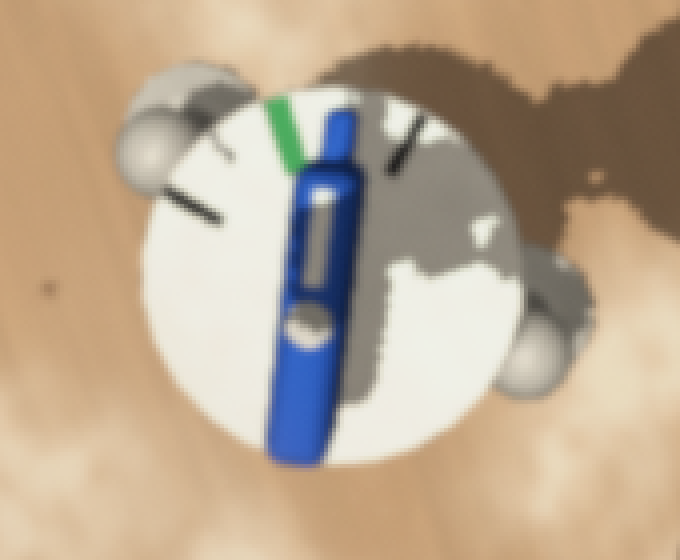

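The handle is at -26°, with closed at -46° and green at 0°, so it is about 20° open and needs +25°. Joint 6 reached its limit, so I use the half-turned grasp (yaw 155).

```bash
python3 -m inch '[[0.5,-0.5,0,10],[0.5,-0.5,0,20],[0.5,-0.5,0,30],[0.5,-0.5,0,40],[0.5,-0.5,0,50],[0.5,-0.5,0,60],[0.5,-0.5,0,70],[0.5,-0.5,0,80]]'; python3 -m inch '[[0,0,0,10],[0,0,0,20],[0,0,0,30],[0,0,0,40],[0,0,0,50],[0,0,0,60],[0,0,0,70],[0,0,0,80]]';python3 -m inch '[[0,0,-1,8],[0,0,-2,16],[0,0,-3,16],[0,0,-4,16],[0,0,-4,16],[0,0,-4,16],[0,0,-4,16],[0,0,-4,16]]'
python3 - <<'E'
from h import *
o=bot.get_obs();c=bot.camera('wrist');cv2.imwrite('pics/w3.png',c['img'][:,:,::-1]);print(o['q'],o['ee_pos'],o['tcp_rot'])
for d in bot.landmark_of('cold_grip',c): print(d,watz(c,o,d['point'],.124))
E
```

```text
time: 3.85
ee_pos: [0.5895, -0.1871, 0.2992]
tcp_rot: [-178.7, 0.0, 62.5]
wrist_force: [0.4, 0.1, -0.5]
opening: 0.0851
grasp_force: 0.0
time: 4.85
ee_pos: [0.5895, -0.1871, 0.2992]
tcp_rot: [-178.7, 0.0, 142.5]
wrist_force: [-0.4, 0.3, -0.2]
opening: 0.0852
grasp_force: 0.0
time: 5.85
ee_pos: [0.5896, -0.1872, 0.2596]
tcp_rot: [-178.7, 0.1, 158.1]
wrist_force: [0.1, -1.1, -0.2]
opening: 0.0851
grasp_force: 0.0
[-17.01142138  15.45899239  24.3566494   98.95017723  -1.34386824
   4.86225394] [ 0.58959925 -0.18718077  0.25958614] [-1.78656516e+02  6.15652803e-02  1.58127662e+02]
{'point': [368.4, 224.3], 'score': 0.69} [ 0.60166894 -0.15573904  0.124     ]
```

View pics/w3.png

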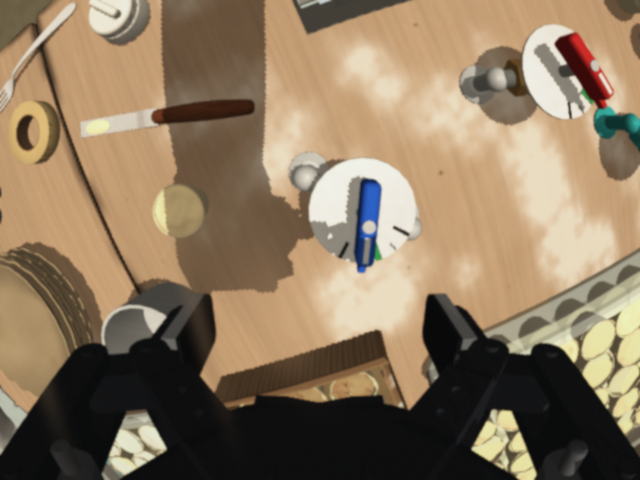

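The picture shows the blue handle at (369,227) with its pointer down, at about the grasp yaw, and nothing near the fingers. Now I go over it and descend.

```bash
python3 -m inch '[[0.5,1.5,0,-2],[1.05,3.05,0,-4],[1.05,3.05,-3,-4],[1.05,3.05,-5,-4],[1.05,3.05,-7,-4],[1.05,3.05,-7,-4],[1.05,3.05,-7,-4],[1.05,3.05,-7,-4]]'
python3 - <<'E'
from h import *
o=bot.get_obs();c=bot.camera('wrist');cv2.imwrite('pics/w4.png',c['img'][:,:,::-1]);print(o['ee_pos'],o['tcp_rot'])
for d in bot.landmark_of('cold_grip',c): print(d,watz(c,o,d['point'],.124))
E
```

```text
time: 6.95
ee_pos: [0.6004, -0.1567, 0.1905]
tcp_rot: [-178.7, 0.1, 154.1]
wrist_force: [0.2, 0.4, 0.0]
opening: 0.0853
grasp_force: 0.0
[ 0.60036524 -0.15674058  0.19046897] [-1.78677011e+02  1.23511438e-01  1.54136098e+02]
{'point': [323.9, 253.8], 'score': 0.97} [ 0.6001999  -0.15558319  0.124     ]
```

View pics/w4.png

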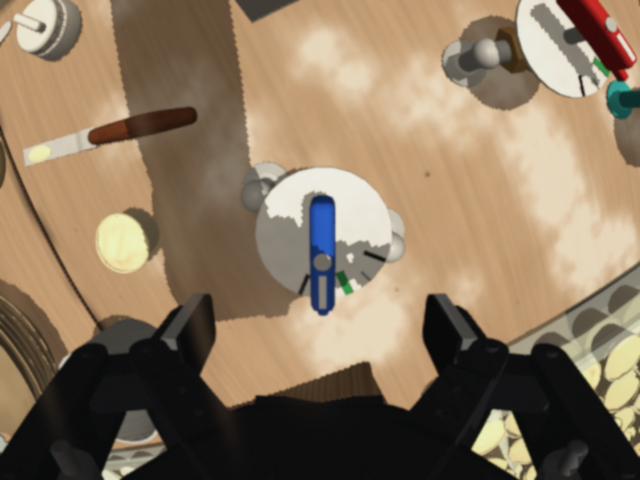

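The handle is centred and aligned between the fingers, at (322,255). Descend and close.

```bash
python3 -m inch '[[0,0.05,-2,0],[0,0.05,-4,0],[0,0.05,-6,0],[0,0.05,-7,0],[0,0.05,-7.5,0],[0,0.05,-7.5,0],[0,0.05,-7.5,0],[0,0.05,-7.5,0]]'; python3 -m inch '[[0,0,0,0],[0,0,0,0],[0,0,0,0],[0,0,0,0],[0,0,0,0],[0,0,0,0],[0,0,0,0],[0,0,0,0]]' 0.8 25
```

```text
time: 8.05
ee_pos: [0.6002, -0.1562, 0.1149]
tcp_rot: [-178.7, 0.1, 154.1]
wrist_force: [-0.3, -1.0, -0.4]
opening: 0.085
grasp_force: 0.0
time: 9.05
ee_pos: [0.6, -0.1562, 0.1143]
tcp_rot: [-178.7, 0.0, 154.1]
wrist_force: [-1.8, -0.4, 0.9]
opening: 0.0137
grasp_force: 28.4
```

Gripped at 14 mm. Turn +26° and hold.

```bash
python3 -m inch '[[0,0,0,5],[0,0,0,10],[0,0,0,15],[0,0,0,20],[0,0,0,24],[0,0,0,26],[0,0,0,26],[0,0,0,26]]'; python3 -m inch '[[0,0,0,0],[0,0,0,0],[0,0,0,0],[0,0,0,0],[0,0,0,0],[0,0,0,0],[0,0,0,0],[0,0,0,0]]' 8.5; python3 -m inch '[[0,0,2,0],[0,0,4,0],[0,0,6,0],[0,0,8,0],[0,0,10,0],[0,0,12,0],[0,0,12,0],[0,0,12,0]]'
python3 - <<'E'
from h import *
o=bot.get_obs();c=bot.camera('wrist');cv2.imwrite('pics/w5.png',c['img'][:,:,::-1]);print(o['ee_pos'],o['tcp_rot'])
E
```

```text
time: 10.05
ee_pos: [0.6001, -0.1558, 0.1143]
tcp_rot: [-178.7, 0.0, -179.9]
wrist_force: [1.0, 3.0, 2.3]
opening: 0.0136
grasp_force: 27.6
time: 11.05
ee_pos: [0.6, -0.1562, 0.1143]
tcp_rot: [-178.7, 0.0, -179.9]
wrist_force: [-0.2, -0.1, 0.3]
opening: 0.0846
grasp_force: 0.0
time: 12.05
ee_pos: [0.5999, -0.1561, 0.2333]
tcp_rot: [-178.7, -0.0, -179.9]
wrist_force: [0.5, -0.2, 0.4]
opening: 0.0852
grasp_force: 0.0
[ 0.59987873 -0.15612858  0.23329483] [-1.78667294e+02 -1.79938677e-02 -1.79860904e+02]
```

View pics/w5.png

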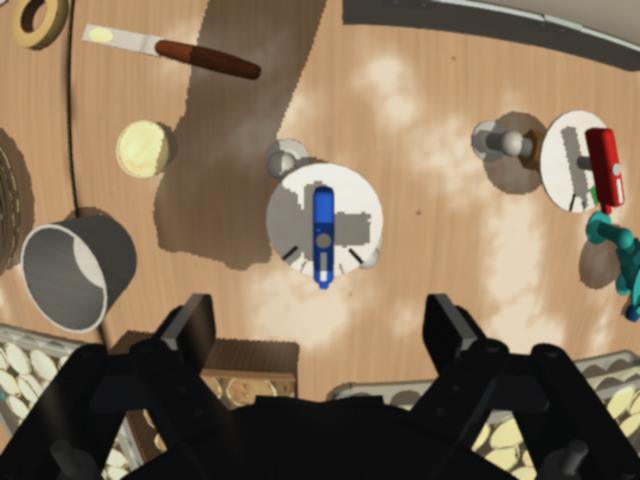

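The pointer at (323,285) covers the green mark, midway between the black marks at (290,254) and (357,256). The cup and the red valve are untouched and the gripper is clear.

```bash
python3 -c "
from workcell import bot
print(bot.job_done())"
```

```text
the job is handed in; nothing more can be done
None
```

I turned the blue cold-water valve to its green 45° mark and let go, left the red valve and the custard cup untouched, and handed the job in at about 12 s of the 32 s allowed; the hand-in returned no verdict.

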